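# Brush out the bench vacuum's dust cup and hold its bayonet lid at half-turn

## Task

Brush out the dust cup of the bench vacuum: take the bottle brush from its stand, gently run it up and down inside the cup twice, from near the floor up to the mouth, and stand it back in its stand. Then fit the cup's bayonet lid: lower its lugs into the slots at the green marks, gently press it fully down against the sprung seal and turn it clockwise to the yellow half-turn marks, stopping before the catch clicks. Finish while still gripping it there, pressed fully down, so that the seal can be looked over before locking; leave everything else on the bench where it is.

Things in the scene. Friction and masses are not known exactly. Their poses are not given: they have to be found in the camera images.
- vacuum: bench vacuum, fixed (place and yaw vary): on a 12 mm base plate a clear round dust cup and, on its +y side, a red motor housing 150 x 155 mm, 117 mm high (78 mm from the cup axis). Origin on the bench under the cup axis, z up, x through the two yellow half-turn marks. The hose lies beyond the housing
- cup_mouth (a point): centre of the cup's mouth, level with the top of its black collar (104 mm diameter), 136 mm above the bench; axes parallel to vacuum. Bore 80 mm, narrowed to 69 mm by an inward ledge 1 to 7 mm below the mouth, cut by two opposite slots about 20 mm wide at the green marks, the only places where the lid's lugs pass down
- cup_floor (a point): centre of the cup's inner floor, 120 mm below the mouth; axes parallel to vacuum
- open_marks: the two opposite green marks on the collar's top (open; lugs enter here). Origin at the mouth's centre, x axis through both, 45 degrees anticlockwise of yellow seen from above. Under the ledge the lugs run a quarter turn clockwise, from green by yellow to red; end stops bar anticlockwise from green and beyond red
- half_marks: the two opposite yellow marks on the collar (half-turn). Origin at the mouth's centre, x axis through both marks
- lock_marks: the two opposite red marks on the collar (locked). Origin at the mouth's centre, x axis through both, 45 degrees clockwise of yellow. Two spring catches click over the lugs on the way: they begin to resist about 15 degrees past yellow and have clicked at 30 degrees past yellow
- seal (a joint): sprung black seal ring round the mouth: 0 = up, 5 mm proud of the collar; 0.005 m = pushed level with it. It resists with 3 N at first, 8 N fully down, and lifts a lid that is let go. The lid can turn only while it is more than 2 mm down (the lugs are then below the ledge)
- lid: bayonet lid, 120 g, loose on the bench, right way up. Origin at centre of underside. White plug 64 mm dia, 16 mm high; two orange lugs at its foot along +x and -x, 12 mm wide, out to 38 mm; dark flange 93 mm dia from 16 to 22 mm; bar grip along x 56 mm long, 14 mm thick, from 22 to 52 mm. White pointers at the bar's ends. Half a turn makes no difference. Fully down, origin is 16 mm below the mouth
- brush: bottle brush, 70 g, 210 mm long, standing upright in its stand. Origin at the centre of its foot, z along it towards the handle. Bristle head 53 mm diameter from 0 to 62 mm, thin steel stem, round blue handle 18 mm diameter from 120 to 202 mm
- brush_stand: white round pot fixed to the bench (its place varies), 74 mm diameter at the foot, on a 100 mm foot disc, 85 mm high, bore about 64 mm at the top. Origin on the bench on its axis
- stand_floor (a point): centre of the stand's inner floor, 6 mm above the bench; the brush stands on it
- case_fan: black cooling fan 80 x 80 x 25 mm on the bench, not to be moved
- screwdriver: yellow-handled screwdriver 170 mm long lying on the bench, not to be moved
- spray_can: spray can 52 mm diameter, 160 mm high, red cap, not to be moved
- screw_dish: flat steel dish 84 mm diameter, 18 mm high, near the robot, not to be moved
- multimeter: yellow multimeter 75 x 145 x 34 mm lying on the bench, not to be moved
- memory_stick: green memory module 30 x 133 x 4 mm lying flat, not to be moved
Things that resemble listed ones, but are neither listed nor needed, are in the scene too. Leave any orange or turquoise look-alike of the brush alone.

How it is judged:
By the outcome, as a careful person would: the job done as asked, in the order asked, and still so for the second after the job is handed in, while the arm keeps its last pose, push and grip.
It also fails if it takes over 69 s, if anything falls off the work surface, if the arm or the gripper's body presses on something with over 40 N, if the wrist force passes 120 N, or if a joint passes its speed limit or range.

## Robot

A 6-joint arm with a two-finger parallel gripper is mounted at the origin on the work surface. World frame = base frame: x ahead of the robot, y to its left, z up, the work surface at z = 0. Lengths are in m, angles in rad, forces in N, time in s.
With the tool pointing down it reaches from about 0.3 to 0.775 m from the base axis. Payload 14.6 kg.
Tool frame: the origin (TCP) lies at the very end of the fingers, on their centre line; the grasp point (between the pads) lies 19 mm behind it; z points along the fingers, y is the direction in which the jaws open and shut (so a half turn about z gives the same grasp; the last joint's range is limited). The gripper opens to 85 mm and grips with 20 to 120 N. Pads are 22 mm wide; open, the fingers measure 114 mm over their backs; the gripper's body (76 mm by 85 mm) begins 54 mm behind the grasp point. The pads swing forward as they close: fully open they stand 13 mm farther back than shut.
Start: joints at [1.233, 0.3, 1.521, -0, 1.321, -0.067], TCP at [0.147, 0.53, 0.231] pointing down, gripper open.
Joint ranges: [-3.03, 3.03], [-0.79, 2.21], [0.23, 2.52], [-1.04, 4.18], [0, 3.07], [-2.55, 2.55]. Speed limits (rad/s): [2.22, 2.22, 2.57, 3.14, 3.14, 3.14].

## Interface

Orientations are given as a 3x3 rotation matrix whose columns are the frame's x, y, z axes.
In Python, from plant import telemetry, get_image, ticket gives the robot as it stands.
- The arm moves only by the tool jog_arm, never from a script. Its argument "increments" is a list that holds one entry, the list of rows, each a list of 7 numbers: the shift along the tool's x, y, z in m, then the turn, a rotation vector about the tool's x, y, z in degrees, then the gripper's target within -1 to 1 (shut at 1, half-way at 0, fully open at -1). In form: [[[dx, dy, dz, rx, ry, rz, grip], ...]]. A call has 1 to 20 rows; each row shifts and turns the commanded pose from where the row before left it, along the tool's axes as they then stand; what a row does not reach is not made up. A row lasts 1/8 s, in which the tool goes at most 62.5 mm and 10.7 degrees, less where a joint would pass 70% of its speed; a pose out of reach is approached as far as the arm can. A call is refused whole if a number of a shift passes 0.0625 or a number of a turn 10.7, either way. A call with a gripper value outside its range is refused whole. The fingers move at their own pace and stop on an object; "squeeze" is the grip in N (left out, the last holds). Time passes only in rows, so rows that do not move let the fingers close. It gives the time, the measured TCP pose, the force and the opening at its end, in the units of the state.
- telemetry.read_state(): the state, without advancing time (a new reading comes with each control period).
- get_image(name): name is "side" or "top" or "wrist"; returns a dict with "img" (480x640x3 uint8, red, green, blue), "range_z" (480x640 float32, m along the optical axis (not along the pixel's ray), 0 where there is no reading), "mtx" (3x3 intrinsics, pixels), "rvec" (rotation vector, rad) and "tvec" (3), from world to camera coordinates, as OpenCV has them. Camera axes: x right, y down, z forward; pixel columns grow to the right and rows downward; lengths in m; the calibration is good to about 2 mm. The wrist camera is an equidistant fisheye: a pixel r from the principal point sees the ray r / f radians off the axis. A picture is of the moment at which its call begins.
- ticket.sign_off(): hands the job in, once; it reports no verdict.
The state is a dict: "time_s": time; "joints": joint angles; "qd": joint speeds; "joint_efforts": joint torques, N m; "eef_pos": TCP position; "orientation": TCP orientation; "contact_force": force on the tool from outside, world axes, zero at the start; "wrist_torque": the same for the moment, N m; "finger_gap": finger opening in m.
Only numpy, scipy, OpenCV 4.12 (cv2) and the standard library are available. Lean on these libraries where they do the work, as an engineer would, in place of code of your own. Each camera call takes 0.05 s, during which the arm holds its last target. There are 200 camera calls.

## Working session

There is one attempt and no reset: what is moved stays moved. The work goes in short steps, Python scripts to look and compute and a tool call to move; the robot and the scene stay as the last step left them, time stands still between calls to the robot, and variables do not carry over. Pictures are saved under pics/ and viewed, about 8 in all and at most 12, crops included, and the job is handed in when it is done.

Besides the shell and the picture viewer there is one more tool, called after "Call:" by a JSON object that holds its "method" and its "body". jog_arm: Moves the arm, as the interface text tells. Its arguments: {"type":"object","properties":{"increments":{"type":"array"},"squeeze":{"type":"number"}},"required":["increments"]}

```bash
mkdir -p pics; cat > h.py <<'E'
import numpy as np, cv2
from plant import telemetry, get_image, ticket
def grab(n,save=None):
    d=get_image(n)
    if save: cv2.imwrite('pics/'+save,cv2.cvtColor(d['img'],cv2.COLOR_RGB2BGR))
    return d
def cloud(d):
    z=d['range_z']; K=np.array(d['mtx']); R=cv2.Rodrigues(np.array(d['rvec'],float))[0]; t=np.array(d['tvec'],float).ravel()
    v,u=np.mgrid[:480,:640]
    P=np.stack([(u-K[0,2])/K[0,0]*z,(v-K[1,2])/K[1,1]*z,z],-1)
    W=(P-t)@R; W[z<=0]=np.nan
    return W
E
python3 - <<'E'
from h import *
for n in('top','side'):
    d=grab(n,n+'0.png'); np.savez(n+'0.npz',**{k:np.array(v) for k,v in d.items()})
    R=cv2.Rodrigues(np.array(d['rvec'],float))[0]; print(n,-R.T@np.array(d['tvec']).ravel(),R[2],np.array(d['mtx'])[0])
print(telemetry.read_state())
E
```

```text
top [ 0.46534436 -0.20488145  1.09722208] [ 0.04196424  0.03512182 -0.99850161] [490.45577076   0.         315.80816123]
side [ 0.10125093 -0.92978672  0.70871897] [ 0.39463882  0.71892929 -0.57218955] [467.60560068   0.         322.6109007 ]
{'time_s': 0.1, 'joints': array([ 1.23338229e+00,  3.00424015e-01,  1.52152630e+00, -1.46500843e-05,
        1.32070373e+00, -6.65713659e-02]), 'qd': array([-1.07867959e-03, -1.71362506e-03, -3.87790106e-03,  4.28479891e-04,
        8.92838223e-05,  7.00887084e-04]), 'joint_efforts': array([ 2.13726024e-03, -5.44373167e+01, -3.62383819e+01,  4.59241971e-05,
        3.01011343e-03, -7.92974561e-06]), 'eef_pos': array([0.14706917, 0.52975101, 0.23077032]), 'orientation': array([[-9.63546750e-01,  2.67539804e-01, -3.37977835e-04],
       [ 2.67540012e-01,  9.63546226e-01, -1.00624334e-03],
       [ 5.64471230e-05, -1.05998509e-03, -9.99999437e-01]]), 'contact_force': array([ 0.52459728, -0.21948882,  0.48802609]), 'wrist_torque': array([-0.00560812, -0.01292181,  0.03943632]), 'finger_gap': 0.08520566104517968}
```

View pics/top0.png

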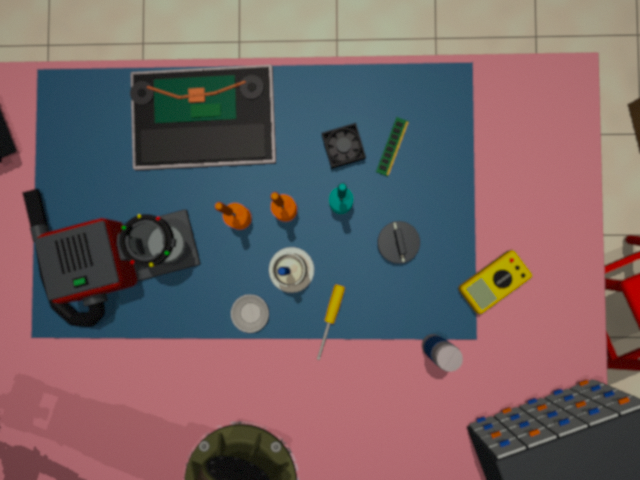

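View pics/side0.png

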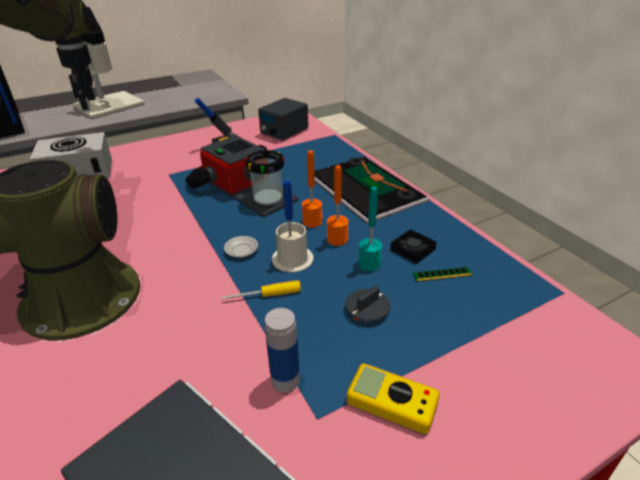

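The top view shows the lid at about (399,243), the stand at (291,270), the blue brush at (285,270), and the cup collar at (147,238). The orange and turquoise look-alikes sit near (235,215), (283,207) and (341,198).

```bash
cat > m.py <<'E'
from h import *
def circ(p):
    A=np.c_[2*p,np.ones(len(p))]; s=np.linalg.lstsq(A,(p**2).sum(1),rcond=None)[0]
    return s[:2],np.sqrt(s[2]+s[0]**2+s[1]**2)
for n in('top','side'):
    d=np.load(n+'0.npz'); W=cloud(d); I=d['img'].astype(int); r,g,b=I[...,0],I[...,1],I[...,2]
    hsv=cv2.cvtColor(d['img'],cv2.COLOR_RGB2HSV).astype(int)
    def near(c,rad): return np.hypot(W[...,0]-c[0],W[...,1]-c[1])<rad
    v,u=dict(top=[(238,147),(243,399),(270,291)],side=[(160,263),(305,367),(255,292)])[n],0
    for k,(y,x) in zip(('cup','lid','stand'),v): print(n,k,W[y,x])
    if n=='top':
        cup=W[238,147][:2]; lid=W[243,399][:2]; st=W[270,291][:2]
    if n=='top': print('z hist cup',np.histogram(W[...,2][near(cup,.07)],np.arange(0,.2,.01)))
    z=W[...,2]
    m=near(cup,.09)&(z>.12)&(z<.15); print('collar n',m.sum(),np.nanmean(W[m],0))
    for nm,lo,hi in(('green',45,85),('yellow',22,38),('red',0,8)):
        mm=m&(hsv[...,0]>=lo)&(hsv[...,0]<=hi)&(hsv[...,1]>120)&(hsv[...,2]>70)
        k,l,s,c=cv2.connectedComponentsWithStats(mm.astype(np.uint8))
        for i in range(1,k): print(nm,s[i][4],c[i].round(1),W[l==i].mean(0).round(4))
    m=near(lid,.07)&(z>.012)&(z<.03); print('lid flange',m.sum(),W[m].mean(0).round(4),W[m].min(0),W[m].max(0))
    m=near(lid,.06)&(z>.042)&(z<.06); p=W[m]; print('bar',m.sum(),p.mean(0).round(4))
    if len(p)>5:
        w,V=np.linalg.eigh(np.cov(p[:,:2].T)); print(np.degrees(np.arctan2(V[1,1],V[0,1])),np.sqrt(w*12))
    m=near(st,.07)&(z>.075)&(z<.095)&(hsv[...,1]<90); p=W[m]; print('rim',m.sum(),p.mean(0),circ(p[:,:2]),p.min(0),p.max(0))
    m=near(st,.09)&(z>.11)&(hsv[...,0]>100)&(hsv[...,0]<130)&(hsv[...,1]>120); p=W[m]
    print('handle',m.sum())
    for a in np.arange(.11,.23,.02):
        q=p[(p[:,2]>a)&(p[:,2]<a+.02)]
        if len(q): print(a,len(q),q.mean(0).round(4))
E
python3 m.py
```

```text
top cup [0.53538019 0.20644084 0.02780141]
top lid [ 0.52112165 -0.34487231  0.05171332]
top stand [ 0.4642098  -0.11655549  0.06932418]
z hist cup (array([148, 502,  93,  69,  84,  79, 108, 106, 209, 198, 233, 412, 105,
       606, 215,   0,   0,   0,   0]), array([0.  , 0.01, 0.02, 0.03, 0.04, 0.05, 0.06, 0.07, 0.08, 0.09, 0.1 ,
       0.11, 0.12, 0.13, 0.14, 0.15, 0.16, 0.17, 0.18, 0.19]))
collar n 1514 [0.5234189  0.17905291 0.13551276]
green 15 [123.5 227.1] [0.55   0.2116 0.1385]
green 13 [165.7 252.5] [0.4992 0.1267 0.1366]
yellow 15 [138.9 215.6] [0.5729 0.181  0.1376]
yellow 16 [150.8 263.8] [0.4769 0.1559 0.1376]
red 11 [157.9 218.5] [0.5671 0.143  0.1371]
red 14 [132.  261.4] [0.4819 0.1936 0.1379]
lid flange 1214 [ 0.5258 -0.3463  0.0229] [ 0.48120309 -0.39304834  0.0162314 ] [ 0.57115052 -0.30061012  0.02968034]
bar 183 [ 0.5259 -0.3464  0.052 ]
-167.89380441154856 [0.01460801 0.05502005]
rim 176 [ 0.46586717 -0.11075     0.0852685 ] (array([ 0.4663031 , -0.11081742]), np.float64(0.033339052399164806)) [ 0.43309786 -0.14502961  0.07505931] [ 0.49964503 -0.07633269  0.091
[... 472 characters left out ...]
58.5] [0.4777 0.19   0.1362]
red 1 [282. 158.] [0.5663 0.1438 0.1352]
lid flange 889 [ 0.5194 -0.3571  0.0222] [ 0.47731704 -0.39492307  0.01632477] [ 0.57130888 -0.30338293  0.02995275]
bar 187 [ 0.522  -0.3517  0.0497]
-168.29648033839857 [0.01445114 0.05748986]
rim 267 [ 0.46274885 -0.11563854  0.0815957 ] (array([ 0.46416532, -0.11292022]), np.float64(0.03214919007174746)) [ 0.4292896  -0.15217952  0.07500746] [ 0.4979905  -0.07531203  0.09465041]
handle 311
0.11 28 [ 0.4597 -0.1178  0.124 ]
0.13 61 [ 0.46   -0.1186  0.1401]
0.15000000000000002 59 [ 0.4589 -0.1179  0.1601]
0.17 62 [ 0.4599 -0.1182  0.1796]
0.19 71 [ 0.4593 -0.1179  0.2003]
0.21000000000000002 30 [ 0.4607 -0.1147  0.2144]
```

```bash
python3 -c "
import cv2,numpy as np
a=cv2.imread('pics/top0.png'); s=cv2.imread('pics/side0.png')
f=lambda i,x,y,w,h:cv2.resize(i[y:y+h,x:x+w],(400,300),interpolation=cv2.INTER_CUBIC)
cv2.imwrite('pics/c1.png',np.vstack([np.hstack([f(a,100,200,100,75),f(a,350,205,100,75)]),np.hstack([f(s,220,130,100,75),f(a,240,232,100,75)])]))"
```

```text
(no output)
```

View pics/c1.png

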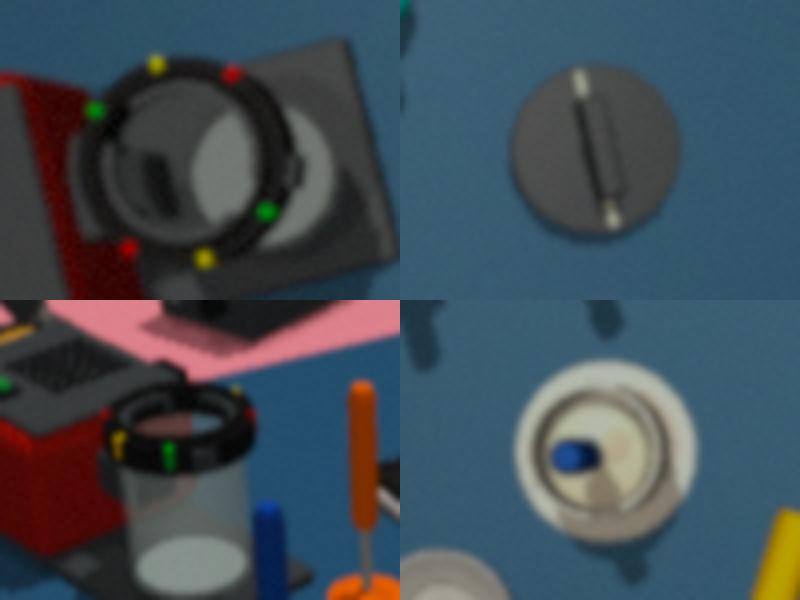

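The crops (top, cup at upper left) show the green, yellow and red marks at the expected 45° spacing. The mouth centre is (0.525,0.1685) and yaw is about 14.5°, with green at about 59.3°. The lid is at (0.526,-0.3465) with its bar at 12.1°. The brush is upright at (0.463,-0.112). I'll move above the brush.

Call:
{"method": "jog_arm", "body": {"increments": [[[-0.015,-0.0168,-0.002,0,0,0,-1],[-0.0288,-0.0323,-0.0025,0,0,0,-1],[-0.0288,-0.0323,-0.0025,0,0,0,-1],[-0.0288,-0.0323,-0.0025,0,0,0,-1],[-0.0288,-0.0323,-0.0025,0,0,0,-1],[-0.0288,-0.0323,-0.0025,0,0,0,-1],[-0.0288,-0.0323,-0.0025,0,0,0,-1],[-0.0288,-0.0323,-0.0025,0,0,0,-1],[-0.0288,-0.0323,-0.0025,0,0,0,-1],[-0.0288,-0.0323,-0.0025,0,0,0,-1],[-0.0288,-0.0323,-0.0025,0,0,0,-1],[-0.0288,-0.0323,-0.0025,0,0,0,-1],[-0.0288,-0.0323,-0.0025,0,0,0,-1],[-0.0288,-0.0323,-0.0025,0,0,0,-1],[-0.0288,-0.0323,-0.0025,0,0,0,-1],[-0.0288,-0.0323,-0.0025,0,0,0,-1],[-0.0288,-0.0323,-0.0025,0,0,0,-1],[-0.015,-0.0168,-0.002,0,0,0,-1],[0,0,0,0,0,0,-1],[0,0,0,0,0,0,-1]]], "squeeze": 40}}

```text
time_s: 2.6
eef_pos: [0.4725, -0.1311, 0.2751]
orientation: [[-0.964, 0.267, -0.0], [0.267, 0.964, 0.0], [0.001, 0.0, -1.0]]
contact_force: [0.3, 0.4, -0.1]
finger_gap: 0.0858
```

```bash
cat >> h.py <<'E'
def fisheye(d,W):
    "world points -> pixels"
    R=cv2.Rodrigues(np.array(d['rvec'],float))[0]; p=np.asarray(W)@R.T+np.array(d['tvec'],float).ravel(); K=np.array(d['mtx'])
    th=np.arctan2(np.hypot(p[...,0],p[...,1]),p[...,2]); ph=np.arctan2(p[...,1],p[...,0])
    return np.stack([K[0,2]+K[0,0]*th*np.cos(ph),K[1,2]+K[1,1]*th*np.sin(ph)],-1)
def wcloud(d):
    K=np.array(d['mtx']);R=cv2.Rodrigues(np.array(d['rvec'],float))[0];z=d['range_z']
    v,u=np.mgrid[:480,:640]; a=(u-K[0,2])/K[0,0]; b=(v-K[1,2])/K[1,1]; th=np.hypot(a,b); k=np.tan(np.minimum(th,1.5))/np.maximum(th,1e-9)
    W=(np.stack([a*k*z,b*k*z,z],-1)-np.array(d['tvec'],float).ravel())@R; W[(z<=0)|(th>1.4)]=np.nan
    return W
def tool(target,az=None):
    s=telemetry.read_state(); R=np.array(s['orientation']); y=np.degrees(np.arctan2(R[1,1],R[0,1]))
    print('t',s['time_s'],'pos',s['eef_pos'].round(4),'az',y.round(2),'tilt',R[2].round(4),'F',s['contact_force'].round(2),'gap',round(s['finger_gap'],4),'q6',s['joints'][5].round(2))
    print('tool delta',(R.T@(np.array(target)-s['eef_pos'])).round(4), 'turn z', None if az is None else round(-((az-y+180)%360-180),2))
E
python3 - <<'E'
from h import *
d=grab('wrist','w1.png'); tool([.463,-.112,.156]); W=wcloud(d)
hsv=cv2.cvtColor(d['img'],cv2.COLOR_RGB2HSV).astype(int)
m=(hsv[...,0]>105)&(hsv[...,0]<130)&(hsv[...,1]>150)&(np.hypot(W[...,0]-.463,W[...,1]+.112)<.05)&(W[...,2]>.1)
p=W[m];print(m.sum())
for a in np.arange(.11,.23,.02):
    q=p[(p[:,2]>a)&(p[:,2]<a+.02)]
    if len(q): print(a,len(q),q.mean(0).round(4),q.min(0).round(4),q.max(0).round(4))
E
```

```text
t 2.65 pos [ 0.4725 -0.131   0.2752] az 74.52 tilt [ 3.e-04  1.e-04 -1.e+00] F [-0.2   0.14 -0.06] gap 0.0854 q6 -1.65
tool delta [0.0142 0.0158 0.1192] turn z None
60
0.21000000000000002 60 [ 0.461  -0.1109  0.2156] [ 0.4559 -0.1168  0.2144] [ 0.4663 -0.1062  0.2169]
```

View pics/w1.png

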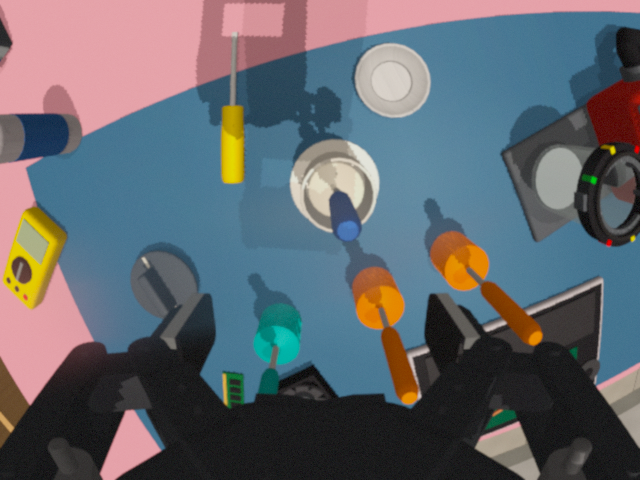

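The wrist picture shows the blue handle's top at (347,230), free between the fingers, in line with (0.462,-0.1115). I'll correct, descend and grip.

Call:
{"method": "jog_arm", "body": {"increments": [[[0.0077,0.008,0,0,0,0,-1],[0.0076,0.008,0,0,0,0,-1],[0,0,0.01,0,0,0,-1],[0,0,0.02,0,0,0,-1],[0,0,0.025,0,0,0,-1],[0,0,0.025,0,0,0,-1],[0,0,0.025,0,0,0,-1],[0,0,0.014,0,0,0,-1],[0,0,0,0,0,0,0.4],[0,0,0,0,0,0,1],[0,0,0,0,0,0,1],[0,0,0,0,0,0,1],[0,0,0,0,0,0,1],[0,0,0,0,0,0,1],[0,0,0,0,0,0,1]]], "squeeze": 40}}

```text
time_s: 4.53
eef_pos: [0.4627, -0.1122, 0.1569]
orientation: [[-0.964, 0.268, 0.001], [0.268, 0.964, -0.0], [-0.001, 0.0, -1.0]]
contact_force: [-0.5, 1.0, 6.4]
finger_gap: 0.017
```

```bash
python3 -c "
from h import *
tool([.5247,.1687,.30])"
```

```text
t 4.525 pos [ 0.4627 -0.1122  0.1569] az 74.48 tilt [-0.0013  0.     -1.    ] F [-0.49  1.    6.39] gap 0.017 q6 -1.61
tool delta [ 0.0152  0.2873 -0.1431] turn z None
```

Call:
{"method": "jog_arm", "body": {"increments": [[[0,0,-0.01,0,0,0,1],[0,0,-0.02,0,0,0,1],[0,0,-0.02,0,0,0,1],[0,0,-0.02,0,0,0,1],[0,0,-0.02,0,0,0,1],[0,0,-0.02,0,0,0,1],[0,0,-0.02,0,0,0,1],[0,0,-0.02,0,0,0,1],[0,0,-0.01,0,0,0,1],[0.0008,0.015,0,0,0,0,1],[0.0016,0.0307,0,0,0,0,1],[0.0016,0.0307,0,0,0,0,1],[0.0016,0.0307,0,0,0,0,1],[0.0016,0.0307,0,0,0,0,1],[0.0016,0.0307,0,0,0,0,1],[0.0016,0.0307,0,0,0,0,1],[0.0016,0.0307,0,0,0,0,1],[0.0016,0.0307,0,0,0,0,1],[0.0015,0.026,0,0,0,0,1],[0,0,0,0,0,0,1]]]}}

```text
time_s: 7.02
eef_pos: [0.524, 0.17, 0.315]
orientation: [[-0.964, 0.265, -0.002], [0.265, 0.964, -0.0], [0.002, -0.001, -1.0]]
contact_force: [-0.8, -0.2, -1.3]
finger_gap: 0.017
```

```bash
python3 - <<'E'
from h import *
tool([.5247,.1687,.172]); a=grab('wrist','w2.png');b=grab('side')
i=cv2.cvtColor(b['img'],cv2.COLOR_RGB2BGR); j=cv2.imread('pics/w2.png')
cv2.imwrite('pics/c2.png',np.hstack([cv2.resize(j,(400,300)),cv2.resize(i[30:240,160:440],(400,300))]))
# brush estimate in side view
W=cloud(b);hsv=cv2.cvtColor(b['img'],cv2.COLOR_RGB2HSV).astype(int)
m=(np.hypot(W[...,0]-.5247,W[...,1]-.1687)<.045)&(W[...,2]>.15)
p=W[m]
for z in np.arange(.15,.36,.01):
    q=p[(p[:,2]>z)&(p[:,2]<=z+.01)]
    if len(q): print(z.round(2),len(q),q.mean(0).round(4))
E
```

```text
t 7.025 pos [0.524 0.17  0.315] az 74.62 tilt [ 1.9e-03 -9.0e-04 -1.0e+00] F [-0.83 -0.17 -1.28] gap 0.017 q6 -1.06
tool delta [-0.0013 -0.0009  0.143 ] turn z None
0.16 26 [0.5153 0.1513 0.1678]
0.17 75 [0.5173 0.1533 0.1748]
0.18 66 [0.517  0.1527 0.1848]
0.19 72 [0.5162 0.1523 0.1949]
0.2 75 [0.5169 0.1533 0.2053]
0.21 64 [0.5173 0.1531 0.2153]
0.22 136 [0.5202 0.1606 0.2255]
0.23 12 [0.5234 0.1657 0.2342]
0.24 7 [0.5222 0.1674 0.2459]
0.25 11 [0.5219 0.1665 0.255 ]
0.26 10 [0.5229 0.1667 0.2641]
0.27 13 [0.5225 0.1651 0.2761]
0.28 22 [0.5206 0.1636 0.2851]
0.29 29 [0.5216 0.162  0.2951]
0.3 26 [0.521  0.1644 0.3046]
0.31 24 [0.5193 0.1587 0.3154]
0.32 36 [0.52   0.1553 0.3253]
0.33 39 [0.5176 0.1531 0.3351]
0.34 37 [0.5183 0.1525 0.3447]
0.35 26 [0.5176 0.1504 0.3542]
```

View pics/c2.png

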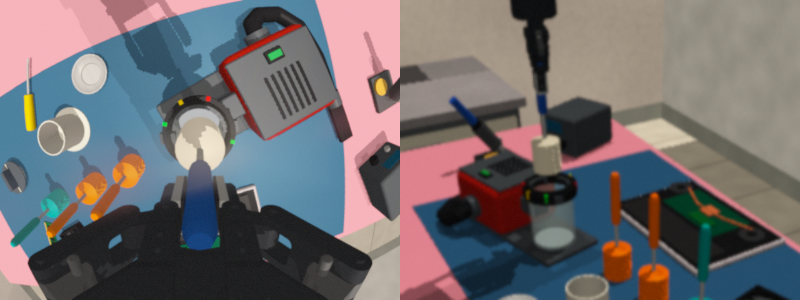

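The wrist and side views show the brush hanging straight down and centred over the mouth, with its foot at z≈0.165. I'll lower it in.

Call:
{"method": "jog_arm", "body": {"increments": [[[-0.0013,-0.0009,0.01,0,0,0,1],[0,0,0.018,0,0,0,1],[0,0,0.018,0,0,0,1],[0,0,0.018,0,0,0,1],[0,0,0.018,0,0,0,1],[0,0,0.018,0,0,0,1],[0,0,0.018,0,0,0,1],[0,0,0.016,0,0,0,1],[0,0,0.006,0,0,0,1],[0,0,0.002,0,0,0,1],[0,0,0,0,0,0,1]]]}}

```text
time_s: 8.5
eef_pos: [0.5257, 0.1668, 0.1747]
orientation: [[-0.964, 0.268, 0.001], [0.268, 0.964, 0.0], [-0.001, 0.0, -1.0]]
contact_force: [-0.2, 0.7, -0.1]
finger_gap: 0.0171
```

Call:
{"method": "jog_arm", "body": {"increments": [[[0.001,0.0015,0.002,0,0,0,1],[0,0,0,0,0,0,1],[0,0,-0.013,0,0,0,1],[0,0,-0.02,0,0,0,1],[0,0,-0.02,0,0,0,1],[0,0,-0.02,0,0,0,1],[0,0,-0.02,0,0,0,1],[0,0,-0.007,0,0,0,1],[0,0,0,0,0,0,1],[0,0,0.013,0,0,0,1],[0,0,0.02,0,0,0,1],[0,0,0.02,0,0,0,1],[0,0,0.02,0,0,0,1],[0,0,0.02,0,0,0,1],[0,0,0.007,0,0,0,1],[0,0,0,0,0,0,1],[0,0,0,0,0,0,1]]]}}

```text
time_s: 10.62
eef_pos: [0.5251, 0.1686, 0.1729]
orientation: [[-0.964, 0.267, 0.001], [0.267, 0.964, 0.0], [-0.001, 0.0, -1.0]]
contact_force: [0.9, -0.1, -0.1]
finger_gap: 0.0173
```

Call:
{"method": "jog_arm", "body": {"increments": [[[0,0,-0.013,0,0,0,1],[0,0,-0.02,0,0,0,1],[0,0,-0.02,0,0,0,1],[0,0,-0.02,0,0,0,1],[0,0,-0.02,0,0,0,1],[0,0,-0.02,0,0,0,1],[0,0,-0.02,0,0,0,1],[0,0,-0.014,0,0,0,1],[0,0,0,0,0,0,1],[-0.0008,-0.015,0,0,0,0,1],[-0.0016,-0.0307,0,0,0,0,1],[-0.0016,-0.0307,0,0,0,0,1],[-0.0016,-0.0307,0,0,0,0,1],[-0.0016,-0.0307,0,0,0,0,1],[-0.0016,-0.0307,0,0,0,0,1],[-0.0016,-0.0307,0,0,0,0,1],[-0.0016,-0.0307,0,0,0,0,1],[-0.0016,-0.0307,0,0,0,0,1],[-0.0014,-0.0267,0,0,0,0,1],[0,0,0,0,0,0,1]]]}}

```text
time_s: 13.12
eef_pos: [0.4616, -0.1139, 0.3186]
orientation: [[-0.963, 0.27, -0.001], [0.27, 0.963, 0.0], [0.001, -0.0, -1.0]]
contact_force: [-0.8, 0.8, -0.7]
finger_gap: 0.0167
```

```bash
python3 -c "
from h import *
tool([.4645,-.112,.157])"
```

```text
t 13.125 pos [ 0.4616 -0.1139  0.3186] az 74.34 tilt [ 1.2e-03 -1.0e-04 -1.0e+00] F [-0.8   0.83 -0.72] gap 0.0167 q6 -1.62
tool delta [-0.0025  0.0027  0.1616] turn z None
```

Call:
{"method": "jog_arm", "body": {"increments": [[[-0.002,0.0015,0,0,0,0,1],[0,0,0.01,0,0,0,1],[0,0,0.02,0,0,0,1],[0,0,0.02,0,0,0,1],[0,0,0.02,0,0,0,1],[0,0,0.02,0,0,0,1],[0,0,0.02,0,0,0,1],[0,0,0.02,0,0,0,1],[0,0,0.02,0,0,0,1],[0,0,0.007,0,0,0,1],[0,0,0,0,0,0,1]]]}}

```text
time_s: 14.5
eef_pos: [0.4647, -0.1111, 0.1621]
orientation: [[-0.964, 0.267, -0.001], [0.267, 0.964, 0.0], [0.001, 0.0, -1.0]]
contact_force: [-1.2, -0.3, -0.4]
finger_gap: 0.017
```

Call:
{"method": "jog_arm", "body": {"increments": [[[0,0,0.003,0,0,0,1],[0,0,0.0015,0,0,0,1],[0,0,0,0,0,0,1]]]}}

```text
time_s: 14.88
eef_pos: [0.4649, -0.1114, 0.1579]
orientation: [[-0.964, 0.268, 0.0], [0.268, 0.964, -0.0], [-0.0, 0.0, -1.0]]
contact_force: [-0.1, -0.8, 0.2]
finger_gap: 0.0174
```

Call:
{"method": "jog_arm", "body": {"increments": [[[0,0,0.0012,0,0,0,1],[0,0,0,0,0,0,0.5],[0,0,0,0,0,0,0],[0,0,0,0,0,0,-0.5],[0,0,0,0,0,0,-1],[0,0,0,0,0,0,-1],[0,0,-0.01,0,0,0,-1],[0,0,-0.02,0,0,0,-1],[0,0,-0.025,0,0,0,-1],[0,0,-0.025,0,0,0,-1],[0,0,-0.025,0,0,0,-1],[0,0,-0.015,0,0,0,-1],[0,0,0,0,0,0,-1]]]}}

```text
time_s: 16.5
eef_pos: [0.465, -0.1115, 0.2774]
orientation: [[-0.964, 0.267, 0.002], [0.267, 0.964, -0.001], [-0.002, -0.0, -1.0]]
contact_force: [-0.9, 0.9, -0.7]
finger_gap: 0.0855
```

```bash
python3 - <<'E'
from h import *
tool([.526,-.3465,.22],-77.9)
b=grab('side','s3.png');W=cloud(b);hsv=cv2.cvtColor(b['img'],cv2.COLOR_RGB2HSV).astype(int)
m=(np.hypot(W[...,0]-.463,W[...,1]+.112)<.05)&(hsv[...,0]>105)&(hsv[...,0]<130)&(hsv[...,1]>120)
p=W[m]
for z in np.arange(.11,.24,.02):
    q=p[(p[:,2]>z)&(p[:,2]<=z+.02)]
    if len(q): print(z.round(2),len(q),q.mean(0).round(4),q[:,2].max())
E
```

```text
t 16.5 pos [ 0.465  -0.1115  0.2774] az 74.49 tilt [-1.6e-03 -1.0e-04 -1.0e+00] F [-0.87  0.86 -0.69] gap 0.0855 q6 -1.61
tool delta [-0.1215 -0.2101  0.0576] turn z 152.39
0.11 24 [ 0.4625 -0.1169  0.1243] 0.12962373519640638
0.13 58 [ 0.462  -0.1176  0.1393] 0.14983531140759668
0.15 61 [ 0.4615 -0.1176  0.1601] 0.16966647959797956
0.17 65 [ 0.462 -0.117  0.18 ] 0.1894658318270311
0.19 65 [ 0.4617 -0.1176  0.2006] 0.2097137646024137
0.21 27 [ 0.4627 -0.1144  0.214 ] 0.21704681672966322
```

The brush is standing upright in its stand (axis about (0.465,-0.111), top 0.217). Next is the lid.

Call:
{"method": "jog_arm", "body": {"increments": [[[-0.007,-0.012,0,0,0,0,-1],[-0.0145,-0.0252,0.003,0,0,0,-1],[-0.0166,-0.0286,0.005,0,0,0,-1],[-0.0166,-0.0286,0.005,0,0,0,-1],[-0.0166,-0.0286,0.005,0,0,0,-1],[-0.0166,-0.0286,0.005,0,0,0,-1],[-0.0166,-0.0286,0.005,0,0,0,-1],[-0.011,-0.019,0.002,0,0,0,-1],[-0.0065,-0.011,0,0,0,0,-1],[0,0,0,0,0,5,-1],[0,0,0,0,0,10,-1],[0,0,0,0,0,10,-1],[0,0,0,0,0,10,-1],[0,0,0,0,0,10,-1],[0,0,0,0,0,10,-1],[0,0,0,0,0,10,-1],[0,0,0,0,0,10,-1],[0,0,0,0,0,10,-1],[0,0,0,0,0,10,-1],[0,0,0,0,0,10,-1]]]}}

```text
time_s: 19.05
eef_pos: [0.5261, -0.3467, 0.2462]
orientation: [[0.512, 0.859, -0.0], [0.859, -0.512, 0.0], [0.0, -0.001, -1.0]]
contact_force: [-0.7, -0.1, -0.2]
finger_gap: 0.0855
```

Call:
{"method": "jog_arm", "body": {"increments": [[[0,0,0,0,0,10,-1],[0,0,0,0,0,10,-1],[0,0,0,0,0,10,-1],[0,0,0,0,0,10,-1],[0,0,0,0,0,7.4,-1],[0,0,0,0,0,0,-1],[0,0,0,0,0,0,-1]]]}}

```text
time_s: 19.92
eef_pos: [0.5261, -0.3466, 0.2464]
orientation: [[0.977, 0.212, -0.0], [0.212, -0.977, 0.0], [-0.0, -0.0, -1.0]]
contact_force: [0.3, -0.3, 0.5]
finger_gap: 0.0853
```

```bash
cat > lid.py <<'E'
from h import *
d=grab('wrist','w4.png'); W=wcloud(d); z=W[...,2]
m=(np.hypot(W[...,0]-.526,W[...,1]+.3465)<.06)
p=W[m&(z>.044)&(z<.06)]; print(len(p),p.mean(0).round(4)); r=cv2.minAreaRect((p[:,:2]*1000).astype(np.float32)); print('bar',r)
w,V=np.linalg.eigh(np.cov(p[:,:2].T)); print(np.degrees(np.arctan2(V[1,1],V[0,1])))
p=W[m&(z>.014)&(z<.03)]; print('flange',cv2.minEnclosingCircle((p[:,:2]*1000).astype(np.float32)))
tool([.526,-.3465,.045],-77.9)
E
python3 lid.py
```

```text
875 [ 0.5251 -0.3469  0.0509]
bar ((523.3804321289062, -346.88861083984375), (56.02510070800781, 14.043535232543945), 12.473750114440918)
-166.48838715652536
flange ((523.5972290039062, -347.2839050292969), 46.85751724243164)
t 19.975 pos [ 0.5261 -0.3466  0.2465] az -77.77 tilt [-1.e-04 -2.e-04 -1.e+00] F [0.32 0.66 0.47] gap 0.0855 q6 0.72
tool delta [-1.000e-04 -1.000e-04  2.015e-01] turn z 0.13
```

View pics/w4.png

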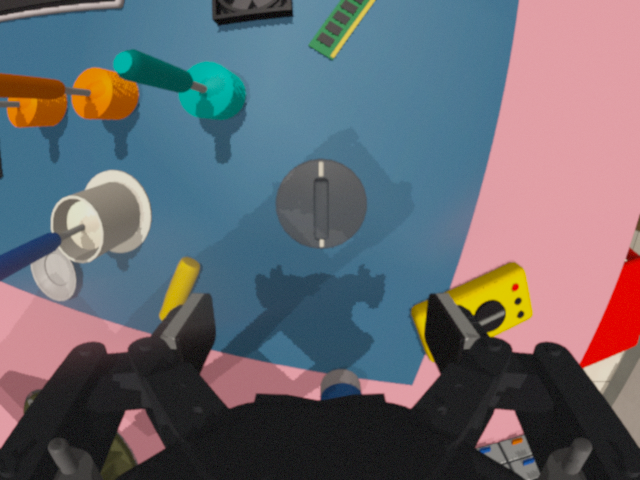

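The wrist picture shows the lid at (322,203), centred between the fingers with its bar and pointers along the tool's x. I'll descend and grip.

Call:
{"method": "jog_arm", "body": {"increments": [[[-0.0015,0,0.01,0,0,0,-1],[0,0,0.025,0,0,0,-1],[0,0,0.03,0,0,0,-1],[0,0,0.03,0,0,0,-1],[0,0,0.03,0,0,0,-1],[0,0,0.03,0,0,0,-1],[0,0,0.03,0,0,0,-1],[0,0,0.02,0,0,0,-1],[0,0,0.01,0,0,0,-1],[0,0,0.003,0,0,0,0],[0,0,0,0,0,0,0.5],[0,0,0,0,0,0,1],[0,0,0,0,0,0,1],[0,0,0,0,0,0,1],[0,0,0,0,0,0,1],[0,0,0,0,0,0,1]]], "squeeze": 60}}

```text
time_s: 21.98
eef_pos: [0.525, -0.3471, 0.0293]
orientation: [[0.978, 0.209, 0.001], [0.209, -0.978, -0.001], [0.001, 0.001, -1.0]]
contact_force: [-1.0, -0.4, 6.3]
finger_gap: 0.013
```

```bash
python3 -c "
from h import *
tool([.5247,.1687,.27],-30.7)"
```

```text
t 21.975 pos [ 0.525  -0.3471  0.0293] az -77.91 tilt [ 8.e-04  9.e-04 -1.e+00] F [-1.04 -0.42  6.27] gap 0.013 q6 0.72
tool delta [ 0.1079 -0.5042 -0.241 ] turn z -47.21
```

Call:
{"method": "jog_arm", "body": {"increments": [[[0,0,-0.008,0,0,0,1],[0,0,-0.02,0,0,0,1],[0,0,-0.03,0,0,0,1],[0,0,-0.03,0,0,0,1],[0,0,-0.03,0,0,0,1],[0,0,-0.03,0,0,0,1],[0,0,-0.03,0,0,0,1],[0,0,-0.03,0,0,0,1],[0,0,-0.02,0,0,0,1],[0,0,-0.012,0,0,0,1],[0,0,0,0,0,0,1]]]}}

```text
time_s: 23.35
eef_pos: [0.5247, -0.3469, 0.2696]
orientation: [[0.978, 0.209, 0.001], [0.209, -0.978, -0.001], [0.001, 0.001, -1.0]]
contact_force: [0.4, -0.1, -1.8]
finger_gap: 0.0128
```

Call:
{"method": "jog_arm", "body": {"increments": [[[0.0034,-0.016,0,0,0,0,1],[0.0064,-0.03,0,0,0,0,1],[0.0064,-0.03,0,0,0,0,1],[0.0064,-0.03,0,0,0,0,1],[0.0064,-0.03,0,0,0,0,1],[0.0064,-0.03,0,0,0,0,1],[0.0064,-0.03,0,0,0,0,1],[0.0064,-0.03,0,0,0,0,1],[0.0064,-0.03,0,0,0,0,1],[0.0064,-0.03,0,0,0,0,1],[0.0064,-0.03,0,0,0,0,1],[0.0064,-0.03,0,0,0,0,1],[0.0064,-0.03,0,0,0,0,1],[0.0064,-0.03,0,0,0,0,1],[0.0064,-0.03,0,0,0,0,1],[0.0064,-0.03,0,0,0,0,1],[0.0064,-0.028,0,0,0,0,1],[0.0021,-0.01,0,0,0,0,1],[0,0,0,0,0,0,1]]]}}

```text
time_s: 25.72
eef_pos: [0.5242, 0.1689, 0.2681]
orientation: [[0.978, 0.21, -0.001], [0.21, -0.978, -0.0], [-0.001, 0.0, -1.0]]
contact_force: [0.4, -0.2, -1.6]
finger_gap: 0.0129
```

Call:
{"method": "jog_arm", "body": {"increments": [[[0,0,0,0,0,-6,1],[0,0,0,0,0,-9,1],[0,0,0,0,0,-9,1],[0,0,0,0,0,-9,1],[0,0,0,0,0,-9,1],[0,0,0,0,0,-5,1],[0,0,0,0,0,0,1],[0,0,0,0,0,0,1]]]}}

```text
time_s: 26.72
eef_pos: [0.5247, 0.168, 0.2685]
orientation: [[0.516, 0.857, -0.0], [0.857, -0.516, -0.0], [-0.0, -0.0, -1.0]]
contact_force: [0.4, 0.0, -1.8]
finger_gap: 0.0129
```

```bash
cat > cup.py <<'E'
from h import *
d=grab('wrist','w5.png'); W=wcloud(d); z=W[...,2]; hsv=cv2.cvtColor(d['img'],cv2.COLOR_RGB2HSV).astype(int)
m=(np.hypot(W[...,0]-.5247,W[...,1]-.1687)<.065)&(z>.115)&(z<.15)
for nm,lo,hi in(('green',45,85),('yellow',22,38),('red',0,8)):
    mm=m&(hsv[...,0]>=lo)&(hsv[...,0]<=hi)&(hsv[...,1]>120)&(hsv[...,2]>70)
    k,l,s,c=cv2.connectedComponentsWithStats(mm.astype(np.uint8))
    for i in range(1,k):
        if s[i][4]>4: print(nm,s[i][4],c[i].round(1),W[l==i].mean(0).round(4))
tool([.5247,.1687,.176],-30.7)
E
python3 cup.py
```

```text
green 97 [316.7 159.7] [0.5477 0.2127 0.1357]
yellow 88 [364.1 179.2] [0.5705 0.1821 0.136 ]
t 26.775 pos [0.5247 0.1682 0.2686] az -31.04 tilt [-1.e-04 -0.e+00 -1.e+00] F [-0.08 -0.15 -1.72] gap 0.0128 q6 0.79
tool delta [ 0.0005 -0.0002  0.0926] turn z -0.34
```

View pics/w5.png

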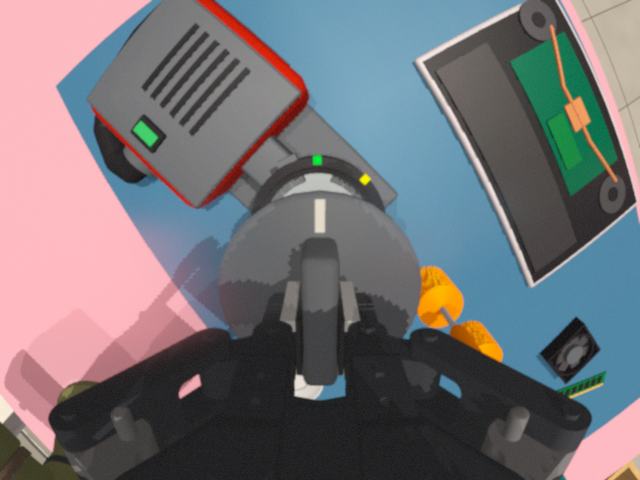

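The wrist view shows the lid above the cup with its pointer at (320,215) in line with the green mark at (317,160); yellow is at (364,179). Relative yaw is good. I'll descend to just above the mouth.

Call:
{"method": "jog_arm", "body": {"increments": [[[0,-0.001,0.01,0,0,-0.3,1],[0,0,0.02,0,0,0,1],[0,0,0.02,0,0,0,1],[0,0,0.02,0,0,0,1],[0,0,0.015,0,0,0,1],[0,0,0.006,0,0,0,1],[0,0,0,0,0,0,1],[0,0,0,0,0,0,1]]]}}

```text
time_s: 27.78
eef_pos: [0.5241, 0.1691, 0.1782]
orientation: [[0.509, 0.861, 0.001], [0.861, -0.509, 0.0], [0.001, 0.001, -1.0]]
contact_force: [0.1, 0.4, -1.2]
finger_gap: 0.0129
```

Call:
{"method": "jog_arm", "body": {"increments": [[[0,0,0.005,0,0,0,1],[0,0,0.005,0,0,0,1],[0,0,0.005,0,0,0,1],[0,0,0,0,0,0,1]]]}}

```text
time_s: 28.28
eef_pos: [0.5236, 0.169, 0.1621]
orientation: [[0.509, 0.861, -0.001], [0.861, -0.509, -0.0], [-0.001, -0.001, -1.0]]
contact_force: [-0.9, 0.1, -0.7]
finger_gap: 0.0128
```

```bash
python3 - <<'E'
from h import *
tool([.5240,.1688,.1493],-30.8); print(telemetry.read_state()['wrist_torque'])
b=grab('side'); i=cv2.cvtColor(b['img'],cv2.COLOR_RGB2BGR)
cv2.imwrite('pics/c6.png',cv2.resize(i[120:220,205:325],(720,600),interpolation=cv2.INTER_CUBIC))
E
```

```text
t 28.275 pos [0.5236 0.169  0.1621] az -30.62 tilt [-6.e-04 -6.e-04 -1.e+00] F [-0.91  0.12 -0.73] gap 0.0128 q6 0.78
tool delta [0.     0.0004 0.0128] turn z 0.18
[ 0.00658973 -0.02892948  0.00267732]
```

View pics/c6.png

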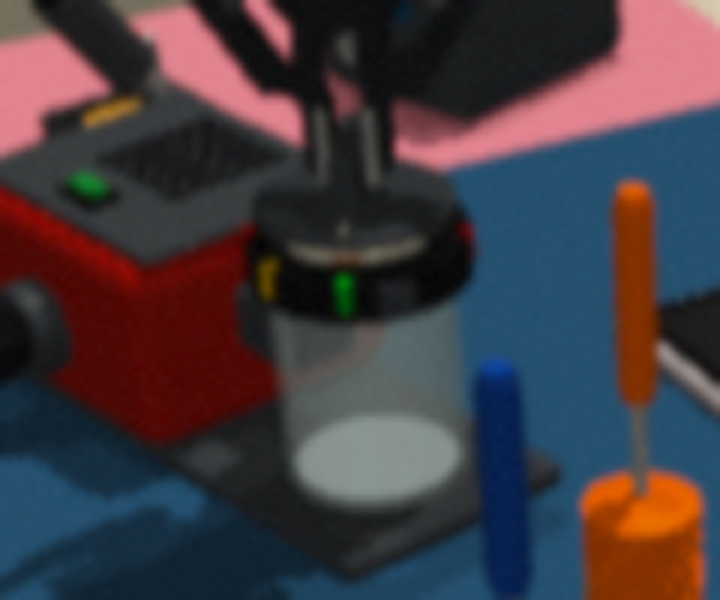

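The side view shows the orange lug (345,258) entering right at the green mark (345,295), with no resistance. I'll press on.

Call:
{"method": "jog_arm", "body": {"increments": [[[0,0,0.003,0,0,0,1],[0,0,0.003,0,0,0,1],[0,0,0.002,0,0,0,1],[0,0,0.001,0,0,0,1],[0,0,0,0,0,0,1]]]}}

```text
time_s: 28.95
eef_pos: [0.5238, 0.169, 0.1538]
orientation: [[0.509, 0.861, 0.0], [0.861, -0.509, 0.0], [0.0, 0.0, -1.0]]
contact_force: [-2.1, -0.2, 2.1]
finger_gap: 0.0127
```

Call:
{"method": "jog_arm", "body": {"increments": [[[0,0,0.0015,0,0,0,1],[0,0,0.001,0,0,0,1],[0,0,0,0,0,0,1],[0,0,0,0,0,0,1]]]}}

```text
time_s: 29.45
eef_pos: [0.5239, 0.169, 0.1512]
orientation: [[0.509, 0.861, 0.0], [0.861, -0.509, 0.0], [0.0, 0.0, -1.0]]
contact_force: [-2.1, -0.8, 4.6]
finger_gap: 0.0132
```

Call:
{"method": "jog_arm", "body": {"increments": [[[0,0,0.001,0,0,0,1],[0,0,0.001,0,0,0,1],[0,0,0,0,0,0,1],[0,0,0,0,0,0,1]]]}}

```text
time_s: 29.95
eef_pos: [0.5239, 0.1691, 0.1494]
orientation: [[0.509, 0.861, 0.0], [0.861, -0.509, 0.0], [0.0, 0.0, -1.0]]
contact_force: [-2.4, -0.5, 6.0]
finger_gap: 0.0127
```

Call:
{"method": "jog_arm", "body": {"increments": [[[0,0,0.0007,0,0,0,1],[0,0,0,0,0,0,1],[0,0,0,0,0,0,1]]]}}

```text
time_s: 30.32
eef_pos: [0.524, 0.1691, 0.1493]
orientation: [[0.509, 0.861, 0.001], [0.861, -0.509, 0.0], [0.001, 0.001, -1.0]]
contact_force: [-6.3, -0.5, 13.6]
finger_gap: 0.0129
```

It bottomed out: force jumped at z=0.1493. I'll relieve the side force slightly and turn clockwise.

Call:
{"method": "jog_arm", "body": {"increments": [[[-0.0003,-0.0005,0,0,0,0,1],[0,0,0,0,0,3,1],[0,0,0,0,0,4,1],[0,0,0,0,0,4,1],[0,0,0,0,0,4,1],[0,0,0,0,0,0,1]]]}}

```text
time_s: 31.08
eef_pos: [0.524, 0.1692, 0.1493]
orientation: [[0.715, 0.699, 0.002], [0.699, -0.715, 0.001], [0.002, 0.001, -1.0]]
contact_force: [-0.8, -0.3, 9.9]
finger_gap: 0.0128
```

```bash
python3 -c "
from h import *
tool([.5239,.169,.1493],-75.6);print(telemetry.read_state()['wrist_torque'])"
```

```text
t 31.075 pos [0.524  0.1692 0.1493] az -45.67 tilt [ 0.0021  0.0013 -1.    ] F [-0.75 -0.32  9.92] gap 0.0128 q6 1.04
tool delta [-0.0002  0.0001 -0.    ] turn z 29.93
[-0.02583826  0.05896071  0.0321247 ]
```

Turning freely with little torque; I'll continue.

Call:
{"method": "jog_arm", "body": {"increments": [[[0,0,0,0,0,4,1],[0,0,0,0,0,4,1],[0,0,0,0,0,4,1],[0,0,0,0,0,4,1],[0,0,0,0,0,4,1],[0,0,0,0,0,4,1],[0,0,0,0,0,3,1],[0,0,0,0,0,2.5,1],[0,0,0,0,0,0,1],[0,0,0,0,0,0,1]]]}}

```text
time_s: 32.33
eef_pos: [0.524, 0.1692, 0.1493]
orientation: [[0.966, 0.257, 0.002], [0.257, -0.966, 0.001], [0.002, 0.0, -1.0]]
contact_force: [-0.8, -0.7, 10.7]
finger_gap: 0.0126
```

```bash
python3 - <<'E'
from h import *
tool([.5239,.169,.1493],-75.6);print(telemetry.read_state()['wrist_torque'])
w=grab('wrist');b=grab('side'); f=lambda d:cv2.cvtColor(d['img'],cv2.COLOR_RGB2BGR)
cv2.imwrite('pics/c7.png',np.hstack([cv2.resize(f(w)[90:390,170:470],(400,400)),cv2.resize(f(b)[120:220,215:315],(400,400),interpolation=cv2.INTER_CUBIC)]))
W=wcloud(w); z=W[...,2]; hsv=cv2.cvtColor(w['img'],cv2.COLOR_RGB2HSV).astype(int)
m=(np.hypot(W[...,0]-.524,W[...,1]-.169)<.065)&(z>.11)&(z<.15)
for nm,lo,hi in(('green',45,85),('yellow',22,38),('red',0,8)):
    mm=m&(hsv[...,0]>=lo)&(hsv[...,0]<=hi)&(hsv[...,1]>120)&(hsv[...,2]>70)
    k,l,s,c=cv2.connectedComponentsWithStats(mm.astype(np.uint8))
    for i in range(1,k):
        if s[i][4]>4: print(nm,s[i][4],c[i].round(1),W[l==i].mean(0).round(4))
E
```

```text
t 32.325 pos [0.524  0.1692 0.1493] az -75.11 tilt [ 2.4e-03  1.0e-04 -1.0e+00] F [-0.84 -0.65 10.67] gap 0.0126 q6 1.56
tool delta [-0.0001  0.0001 -0.    ] turn z 0.49
[-0.01218728  0.07582725  0.06505355]
green 217 [240.1 214.6] [0.5478 0.2126 0.1357]
yellow 290 [321.2 179.9] [0.5711 0.1822 0.1351]
```

View pics/c7.png

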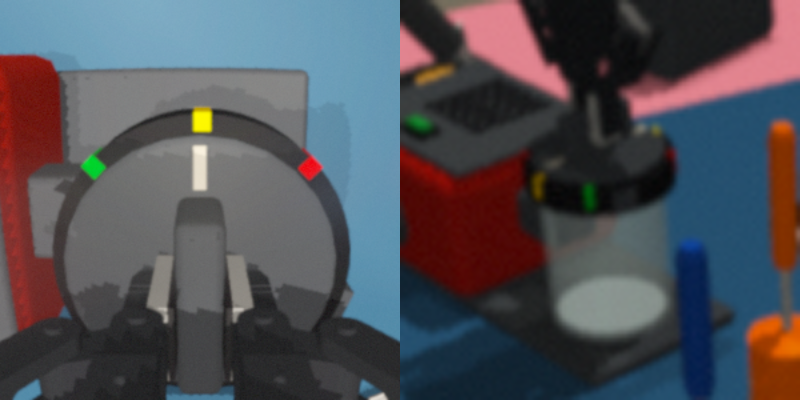

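The pointer lines up with the yellow mark (crop (200,168) against (202,120)), and the flange is flush on the collar and pressed down. I'm handing in.

```bash
python3 -c "
from h import *
print(ticket.sign_off()); tool([.5239,.169,.1493],-75.6)"
```

```text
the job is handed in; nothing more can be done
None
the job is handed in; nothing more can be done
```

The job is done and handed in at about 32.4 s of the 69 s limit. The cup is brushed out, and the lid sits at the yellow half-turn marks, still gripped and pressed fully down.

- **Brush:** I ran the blue brush down and up the cup twice, from about 7–8 mm above the floor to near the mouth. I then stood it back in its stand. The side camera afterwards showed it upright there, with its top at 0.217 m. I did not check the tops of the strokes with a camera; they come from the commanded moves.
- **Lid:** The lugs went in at the green marks without resistance. I pressed the lid down until the force rose sharply at TCP height 0.1493 m, which matches fully down. I then turned it 44.5° clockwise.
- **Last checks:** The lid pointer lined up with the yellow mark in the wrist view. The force reading was about 10.7 N upwards, more than the seal's 8 N. The turning torque was only about 0.07 N m, so the catch had not been reached.
- **Disagreements:** The wrist and top cameras differed by about 2.5 mm on the cup's position. I used a compromise between the two, and the lid seated with under 1 N of side force at the end. A last state reading after hand-in was refused.

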